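Put the clean cuvette away, shut the cell box and hold it up level

TASK

Lay the clean cuvette that lies out on the table flat and lengthwise into the open cell box, beside the one already in it, and let go of it; then shut the lid fully while the box stands on the table. Pick up the shut box with both cuvettes in it, keep it level all the way and finish holding it in the gripper, level and still and at least 10 cm above the table, ready to be taken from you: do not put it down or let go. Lay the cuvette in, do not drop it, and leave the other things where they stand.

Things in the scene. Friction and masses are not known exactly. Their poses are not given: they have to be found in the camera images.
- cell_box: cream plastic box with a hinged lid, 56 mm (x) by 98 (y) by 22 high when shut, 0.16 to 0.26 kg, loose on the table. Origin: centre of its underside; z up, y along its length, -x the front (towards the robot at yaw 0), +x the hinge side. Shut, tray and lid have flush upright sides 52 mm apart across x: grip both together across the narrow way. A sideways push of 1 N may slide it
- box_floor (a point): centre of the box's inner floor, 2 mm above its origin. The tray's inner space measures 48 mm (x) by 94 mm (y) and is 12 mm deep; its walls are 2 mm thick and end 14 mm above the box's origin
- cell_box_lid (a joint): angle of the lid in rad: 0 shut, 1.92 wide open (leaning back). The hinge line runs along the box's y at x = +27, z = +15 mm of the box; the lid reaches 52 mm from it to its free edge, is 98 mm long, 7 mm thick. It stays at any angle where it is left and does not fall shut: swing it over slowly (about 0.5 rad/s) and press it down the last part (2 to 4 N)
- lid_edge (a point): middle of the lid's free edge (52 mm from the hinge line; 4 mm above the lid's inner face); moves with the lid. Shut, it lies at x = -26, y = 0, z = 19 mm of the box
- cuvette: the clean, empty clear plastic cuvette lying flat on the table on its own, left of the box: a square bar 13 x 13 mm and 48 mm long (the solid part 12 mm wide, 13 mm high), about 12 g. Its length lies along its own y; origin at the centre of its underside, z up. Held by its two ends (48 mm apart) it goes down into the box with room for the fingers
- cuvette_mid (a point): centre of the clean cuvette's volume, 6.5 mm above its origin
- stored_cuvette: a cuvette of the same shape (13 x 13 x 48 mm, 12 g) that already lies loose in the box, lengthwise (its y along the box's y), next to the front wall, its middle some 16 mm from the middle of the box (x about -16 mm of the box); origin at the centre of its underside
- stored_mid (a point): centre of the stored cuvette's volume, 6.5 mm above its origin
- extract_cuvette_1: a bystander: square plastic cuvette 13 x 13 x 48 mm standing upright, a third full of brown soil extract; origin at the centre of its underside, z up
- extract_cuvette_2: a bystander: a second cuvette standing upright like the first, a third full of brown soil extract, 13 x 13 x 48 mm; origin at the centre of its underside, z up
- open_bottle: a bystander: white plastic bottle without cap, 43 mm in diameter, 78 mm high, upright; origin at the centre of its underside
- tumbler: a bystander: glass tumbler of water, 83 mm in diameter, 85 mm high, upright; origin at the centre of its underside
- soil_jar: a bystander: glass jar of soil with press lid, 91 mm in diameter, 70 mm high, upright; origin at the centre of its underside
- dropper_bottle: a bystander: white dropper bottle with a pointed nozzle, 33 mm in diameter, 82 mm high, upright; origin at the centre of its underside
- syringe: a bystander: 20 ml plastic syringe lying flat, 30 x 140 x 21 mm, its length along its own y; origin at the centre of its underside
Things that resemble listed ones, but are neither listed nor needed, are in the scene too. What is shaped like the cuvette but green, red or turquoise is not meant.

How it is judged:
By the outcome, as a careful person would: the job done as asked, in the order asked, and still so for the second after the job is handed in, while the arm keeps its last pose, push and grip.
It also fails if it takes over 72 s, if anything falls off the work surface, if the arm or the gripper's body presses on something with over 40 N, if the wrist force passes 120 N, or if a joint passes its speed limit or range.

ROBOT

A 6-joint arm with a two-finger parallel gripper is mounted at the origin on a cart in front of the work surface, level with it; the furniture and walls round the work are solid. World frame = base frame: x ahead of the robot, y to its left, z up, the work surface at z = 0. Lengths are in m, angles in rad, forces in N, time in s.
With the tool pointing down it reaches from about 0.375 to 0.9 m from the base axis. Payload 3.1 kg.
Tool frame: the origin (TCP) lies between the finger pads; the fingertips stand 11 mm ahead of it and the grasp point (between the pads) lies 8 mm behind it; z points along the fingers, y is the line along which they close (so a half turn about z gives the same grasp; the last joint's range is limited). The gripper opens to 87 mm and grips with 3 to 60 N. Pads are 19 mm wide; open, the fingers measure 117 mm over their backs; the gripper's body (75 mm by 190 mm) begins 51 mm behind the grasp point.
Start: joints at [-0.178, 0.527, 1.433, -0, 1.181, -0.178], TCP at [0.625, 0, 0.234] pointing down, gripper open.
Joint ranges: [-3.08, 3.08], [-0.75, 2.2], [0.22, 2.44], [-1.43, 4.57], [0, 2.65], [-2.85, 2.85]. Speed limits (rad/s): [2.79, 2.79, 3.14, 3.14, 3.14, 3.14].

INTERFACE

Orientations are given as a unit quaternion [x, y, z, w].
In Python, from rig import get_obs, camera, hand_in gives the robot as it stands.
- The arm moves only by the shell command python3 -m pendant 'ROWS' [FORCE]. ROWS is JSON, a list that holds one entry, the list of rows, each a list of 7 numbers: the shift along the tool's x, y, z in m, then the turn, a rotation vector about the tool's x, y, z in degrees, then the opening, from 0 (shut) to 1 (fully open). In form: [[[x, y, z, ax, ay, az, fingers], ...]]. A call has exactly 5 rows; each row shifts and turns the commanded pose from where the row before left it, along the tool's axes as they then stand; what a row does not reach is not made up. A row lasts 1/8 s, in which the tool goes at most 62.5 mm and 10.7 degrees, less where a joint would pass 70% of its speed; a pose out of reach is approached as far as the arm can. A call with a gripper value outside its range is refused whole. The fingers move at their own pace and stop on an object; FORCE is the grip in N (left out, the last holds). Time passes only in rows, so rows that do not move let the fingers close, or fill a call up. It gives the time, the measured TCP pose, the force, the opening and the grip force at its end, in the units of the state.
- get_obs(): the state, without advancing time (a new reading comes with each control period).
- camera(name): name is "scene" or "side" or "wrist"; returns a dict with "img" (400x640x3 uint8, red, green, blue), "intrinsics" (3x3 intrinsics, pixels), "R" (3x3) and "t" (3): a world point X has camera coordinates R X + t; the wrist camera has in their place "T_tool_cam" (4x4, takes a point from camera to tool coordinates, whose origin is the TCP and whose axes are the flange's). Camera axes: x right, y down, z forward; pixel columns grow to the right and rows downward; lengths in m; the calibration is good to about 2 mm. A picture is of the moment at which its call begins: read the wrist's pose just before it. There is no depth.
- hand_in(): hands the job in; it is judged then, once.
The state is a dict: "time": time; "q": joint angles; "joint_velocities": joint speeds; "joint_torque": joint torques, N m; "position": TCP position; "tool_rot": TCP orientation; "ft_force": force on the tool from outside, world axes, zero at the start; "moment": the same for the moment, N m; "grip_width": finger opening in m; "grip_force": force on a finger pad.
Only numpy, scipy, OpenCV 4.12 (cv2) and the standard library are available. Lean on these libraries where they do the work, as an engineer would, in place of code of your own. Each camera call takes 0.05 s, during which the arm holds its last target. There are 200 camera calls.

## Working session

There is one attempt and no reset: what is moved stays moved. The work goes in short steps, Python scripts to look and compute and a shell command to move; the robot and the scene stay as the last step left them, time stands still between calls to the robot, and variables do not carry over. Pictures are saved under pics/ and viewed, at most 14 in all, crops included, and the job is handed in when it is done.

```bash
ls; mkdir -p pics
cat > h.py <<'E'
import numpy as np, cv2
from rig import get_obs, camera
from scipy.spatial.transform import Rotation as Rn
def grab(name):
    o=get_obs(); c=camera(name); K=np.array(c["intrinsics"])
    if name=="wrist":
        T=np.array(c["T_tool_cam"]); W=np.eye(4); W[:3,:3]=Rn.from_quat(o["tool_rot"]).as_matrix(); W[:3,3]=o["position"]
        M=np.linalg.inv(W@T); R,t=M[:3,:3],M[:3,3]
    else: R,t=np.array(c["R"]),np.array(c["t"])
    return c["img"],K,R,t
def save(name,fn):
    im,K,R,t=grab(name); cv2.imwrite(f"pics/{fn}.png",im[...,::-1]); np.savez(f"pics/{fn}.npz",im=im,K=K,R=R,t=t); return im,K,R,t
def load(fn):
    d=np.load(f"pics/{fn}.npz"); return d["im"],d["K"],d["R"],d["t"]
def ray(px,z,K,R,t):
    d=R.T@np.linalg.inv(K)@np.array([px[0],px[1],1.]); c=-R.T@t
    return c+d*(z-c[2])/d[2]
def proj(X,K,R,t):
    p=K@(R@np.array(X)+t); return p[:2]/p[2]
E
python3 - <<'E'
from h import *
a=save("scene","s0")[0]; b=save("side","d0")[0]; w=save("wrist","w0")[0]
o=get_obs(); print(o["position"],o["tool_rot"],o["ft_force"],o["grip_width"],o["time"])
for n in("s0","d0","w0"):
    _,K,R,t=load(n); print(n,(-R.T@t).round(3),R[2].round(2),K[0,0])
E
```

```text
pics
[6.24458045e-01 1.22566303e-04 2.32789141e-01] [ 7.07110653e-01  7.07102403e-01 -4.75478816e-04 -6.99208860e-04] [-0.20208351  0.99526706 -0.68041172] 0.08699972847218085 0.15
s0 [-0.089  0.819  0.982] [ 0.44 -0.62 -0.65] 479.65935283256476
d0 [0.17  0.659 0.515] [ 0.37 -0.79 -0.48] 391.092067669799
w0 [0.625 0.066 0.384] [-0.   -0.24 -0.97] 353.1584243971734
```

View pics/s0.png

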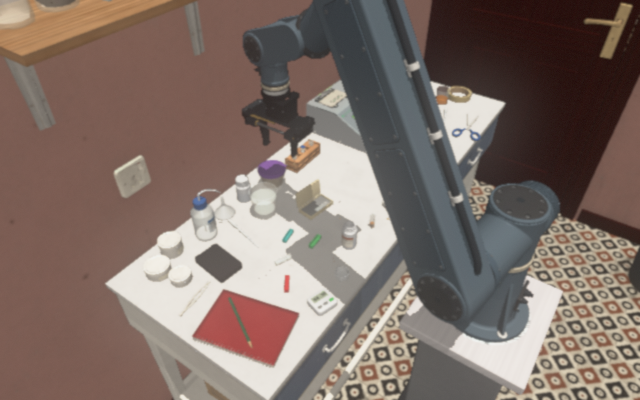

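View pics/d0.png

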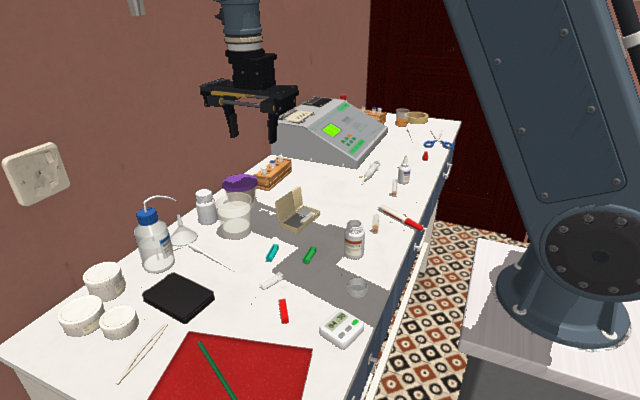

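View pics/w0.png

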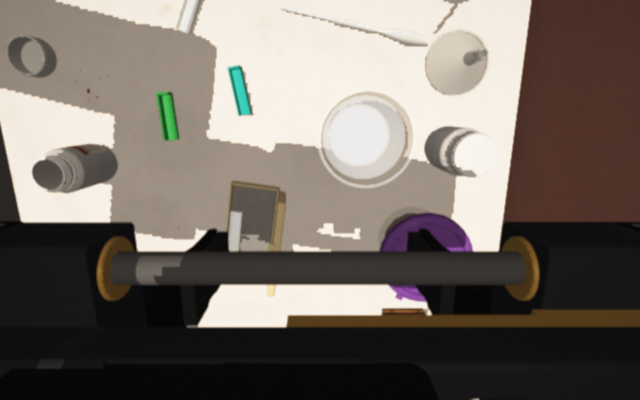

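The scene and side views show the open box (scene 313,205; side 298,215) and the white/clear cuvette lying at side (271,282), wrist (188,10). The green and turquoise decoys lie beside it. I'll move the wrist camera closer for the measurements.

```bash
python3 - <<'E'
from h import *
_,K,R,t=load("w0"); print("cuv",ray((188,10),.0065,K,R,t),"boxcorner",ray((232,182),.014,K,R,t),"turq",ray((240,90),.006,K,R,t), "bottle top",ray((50,172),.08,K,R,t),"tumbler",ray((366,138),.085,K,R,t))
_,K,R,t=load("d0"); print("cuv side",ray((271,282),.0065,K,R,t), ray((298,222),.01,K,R,t))
E
python3 -m pendant '[[[0.03,-0.01,0,0,0,0,1],[0.03,-0.01,0,0,0,0,1],[0.03,-0.01,0,0,0,0,1],[0.03,-0.01,0,0,0,0,1],[0,0,0,0,0,0,1]]]'
python3 -c "
from h import *
save('wrist','w1')"
```

```text
cuv [0.4988963  0.16364712 0.0065    ] boxcorner [ 0.53352392 -0.00501183  0.014     ] turq [0.54538155 0.08925776 0.006     ] bottle top [0.3919326  0.01665974 0.08      ] tumbler [0.66531745 0.04600819 0.085     ]
cuv side [0.49811409 0.16831818 0.0065    ] [ 0.54524334 -0.04011634  0.01      ]
time: 0.78
position: [0.5837, 0.122, 0.2332]
tool_rot: [0.706, 0.708, -0.0, -0.001]
ft_force: [0.3, 0.2, -0.2]
grip_width: 0.0867
grip_force: 0.0
```

View pics/w1.png

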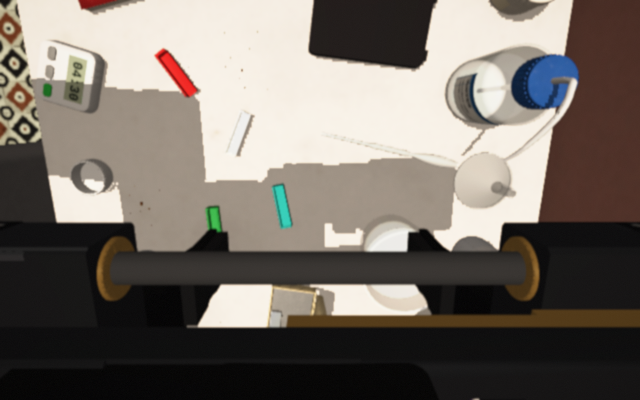

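The wrist view shows the clean cuvette at (239,133), running from about (246,112) to (232,155), with the box partly hidden at (295,305). I'll enlarge the cuvette and box crops.

Run:
```python
from h import *
a=load("w1")[0][95:170,200:280]; b=load("w0")[0][170:255,200:320]; c=load("d0")[0][180:240,270:330]
u=lambda i,w,h:cv2.resize(i,(w,h),interpolation=cv2.INTER_CUBIC)
A=np.vstack([np.hstack([u(a,320,300),u(b,424,300)]),np.hstack([u(c,300,300),np.zeros((300,444,3),np.uint8)])])
cv2.imwrite("pics/c1.png",A[...,::-1])
for n,(x0,y0,x1,y1) in {"w1":(215,100,265,165)}.items():
    im,K,R,t=load(n); s=im[y0:y1,x0:x1].astype(int)
    bg=np.median(s.reshape(-1,3),0); m=(np.abs(s-bg).sum(2)>25).astype(np.uint8); m=cv2.morphologyEx(m,cv2.MORPH_CLOSE,np.ones((3,3)))
    cs=cv2.findContours(m,0,2)[0]
    for k in cs:
        if cv2.contourArea(k)>60:
            r=cv2.minAreaRect(k); p=cv2.boxPoints(r)+[x0,y0]; print(r,p.round(1)); 
            for q in p: print(ray(q,.0065,K,R,t).round(4))
            print("c",ray(np.array(r[0])+[x0,y0],.0065,K,R,t))
```

```text
((25.33420181274414, 32.93710708618164), (16.894437789916992, 46.911075592041016), 20.772254943847656) [[224.1 151.9]
 [240.8 108. ]
 [256.6 114. ]
 [239.9 157.9]]
[0.4845 0.1476 0.0065]
[0.5045 0.1929 0.0065]
[0.5206 0.1869 0.0065]
[0.501  0.1412 0.0065]
c [0.50277083 0.16751799 0.0065    ]
```

View pics/c1.png

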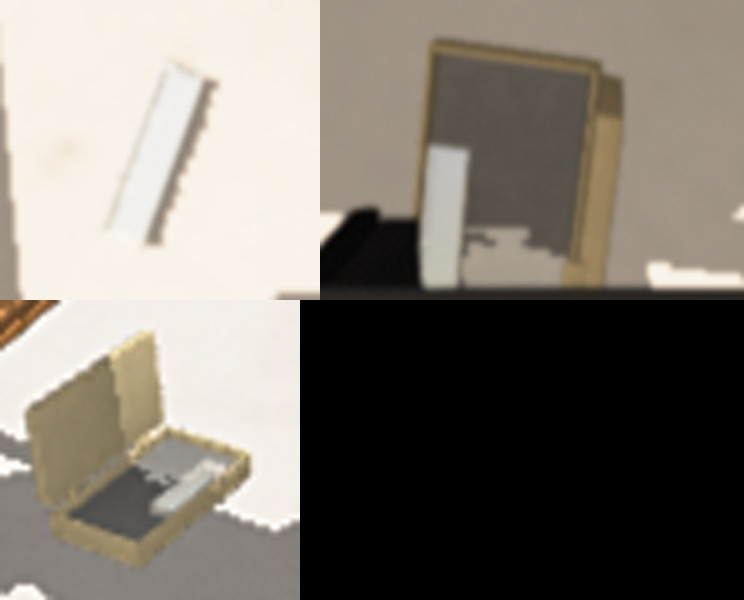

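Crop: the cuvette's top face spans about (242,110)–(236,155) in w1, roughly 21° off world y. The box tray corners are near (232,181) and (279,187) in w0, with the lid open almost upright or leaning back. Next I'll take an unobstructed look at the box.

```bash
python3 - <<'E'
from h import *
_,K,R,t=load("w1")
for z in(.0065,.013): print([ray(p,z,K,R,t).round(4)[:2] for p in((242.5,110.5),(250,113),(226.2,152),(236.2,155.5),(238.7,132.7))])
E
python3 -m pendant '[[[-0.05,-0.005,0,0,0,0,1],[-0.05,-0.005,0,0,0,0,1],[-0.05,-0.005,0,0,0,0,1],[-0.05,-0.005,0,0,0,0,1],[-0.05,0,0,0,0,0,1]]]'
python3 - <<'E'
from h import *
im=save('wrist','w2')[0]
K,R,t=load("w2")[1:]; p=proj((.555,-.045,.01),K,R,t); print(p)
x,y=p.astype(int); x0=max(0,x-80);y0=max(0,y-80); c=im[y0:y0+150,x0:x0+200]; print(x0,y0)
cv2.imwrite("pics/c2.png",cv2.resize(c,None,fx=4,fy=4,interpolation=cv2.INTER_CUBIC)[...,::-1])
E
```

```text
[array([0.5062, 0.1904]), array([0.5138, 0.1879]), array([0.4867, 0.1475]), array([0.4972, 0.1438]), array([0.5011, 0.1678])]
[array([0.5075, 0.1904]), array([0.515 , 0.1879]), array([0.4884, 0.1482]), array([0.4987, 0.1445]), array([0.5025, 0.1681])]
time: 1.45
position: [0.5645, -0.133, 0.2335]
tool_rot: [0.708, 0.707, -0.0, 0.0]
ft_force: [0.4, -0.4, 0.1]
grip_width: 0.0874
grip_force: 0.0
[307.18920131  90.75048757]
227 10
```

View pics/c2.png

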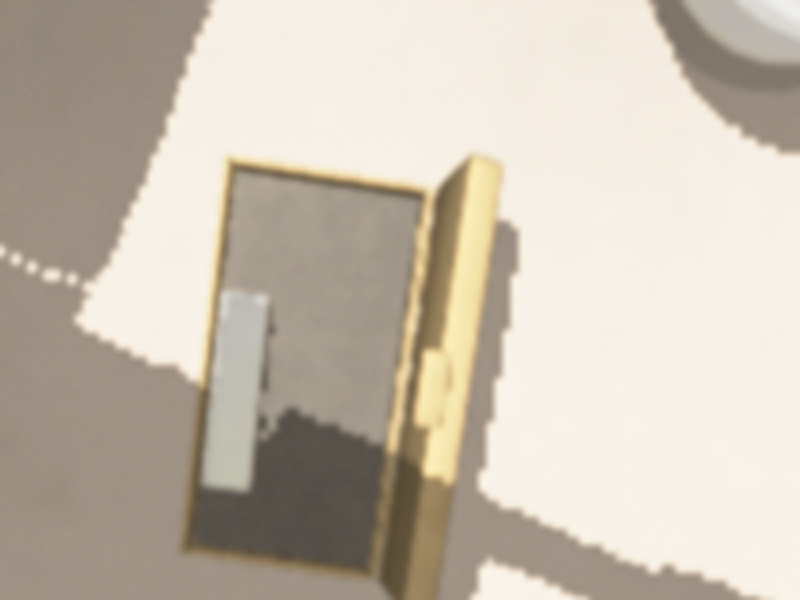

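The box shows clearly: tray rim corners at crop (230,158), (432,190), (183,550), (375,577). The stored cuvette is at (235,390) by the front wall, and the lid edge runs (472,155)–(440,590) with a latch tab mid-way at (432,385).

Run:
```python
from h import *
_,K,R,t=load("w2"); q=lambda p,z:ray((227+p[0]/4,10+p[1]/4),z,K,R,t)[:2]
P=[q(p,.014) for p in((230,158),(432,190),(183,550),(375,577))]
for p in P: print(p.round(4))
print("w",np.linalg.norm(P[0]-P[1]),np.linalg.norm(P[2]-P[3]),"l",np.linalg.norm(P[0]-P[2]),np.linalg.norm(P[1]-P[3]))
for a,b in((2,0),(3,1)): d=P[a]-P[b]; print("yaw",np.degrees(np.arctan2(d[0],-d[1])))
for a,b in((0,1),(2,3)): d=P[b]-P[a]; print("yawx",np.degrees(np.arctan2(d[1],d[0])))
C=np.mean(P,0); print("C",C)
s=[q(p,.015) for p in((222,290),(268,293),(202,488),(250,493))]; print("stored",np.mean(s,0))
y=np.radians(-8); M=np.array([[np.cos(y),np.sin(y)],[-np.sin(y),np.cos(y)]])
print("stored in box",M@(np.mean(s,0)-C))
# lid edge: which z is consistent? inner & outer edge in box frame
for z in(.055,.06,.065,.07): print(z,[ (M@(q(p,z)-C)).round(4) for p in((472,155),(500,165),(412,385),(432,345))])
```

```text
[ 0.5333 -0.0066]
[ 0.5827 -0.014 ]
[ 0.5187 -0.1018]
[ 0.5687 -0.1089]
w 0.05003824623136094 0.050584954715632534 l 0.09633869545424101 0.0959687943678851
yaw -8.724392940489631
yaw -8.399507465899365
yawx -8.540940223545263
yawx -8.12219085279108
C [ 0.55084979 -0.05782768]
stored [ 0.53333787 -0.06212088]
stored in box [-0.016744  -0.0066886]
0.055 [array([0.0319, 0.05  ]), array([0.0383, 0.0489]), array([0.026 , 0.0004]), array([0.0292, 0.0096])]
0.06 [array([0.0317, 0.0492]), array([0.0379, 0.048 ]), array([0.0259, 0.0003]), array([0.029 , 0.0094])]
0.065 [array([0.0314, 0.0483]), array([0.0376, 0.0472]), array([0.0257, 0.0002]), array([0.0288, 0.0091])]
0.07 [array([0.0312, 0.0475]), array([0.0372, 0.0463]), array([0.0255, 0.0001]), array([0.0286, 0.0089])]
```

Box origin is about (0.551, -0.058) with yaw about -8.4°. The sizes check out (50×96 mm measured against 52×98), and the lid is at about 1.66 rad. Next I'll approach the cuvette and refine its pose from close up.

```bash
python3 -m pendant '[[[0.0466,-0.0124,0.02,0,0,0,1],[0.0466,-0.0124,0.02,0,0,0,1],[0.0466,-0.0124,0.02,0,0,0,1],[0.0466,-0.0124,0.02,0,0,0,1],[0.0466,-0.0124,0.02,0,0,0,1]]]'
python3 -m pendant '[[[0,0,0,0,0,0,1],[0,0,0,0,0,0,1],[0,0,0,0,0,0,1],[0,0,0,0,0,0,1],[0,0,0,0,0,0,1]]]'
python3 - <<'E'
from h import *
im,K,R,t=save('wrist','w3'); p=proj((.5025,.168,.013),K,R,t); print(p)
x,y=p.astype(int); x0,y0=x-60,max(0,y-60); c=im[y0:y0+120,x0:x0+120]; print(x0,y0)
d=c[...,2].astype(int)-c[...,0]; m=((d>-6)&(c[...,2]>185)).astype(np.uint8); m=cv2.morphologyEx(m,cv2.MORPH_OPEN,np.ones((3,3)))
k=max(cv2.findContours(m,0,2)[0],key=cv2.contourArea); r=cv2.minAreaRect(k); B=cv2.boxPoints(r); print(r)
P=[ray(b+[x0,y0],.013,K,R,t)[:2] for b in B]; print(np.round(P,4),"c",np.mean(P,0),[np.linalg.norm(P[i]-P[i-1]).round(4) for i in range(4)])
v=cv2.resize(c,None,fx=5,fy=5,interpolation=cv2.INTER_CUBIC); cv2.polylines(v,[(B*5).astype(int)],True,(255,0,0),1); cv2.imwrite("pics/c3.png",v[...,::-1])
E
```

```text
time: 2.12
position: [0.5034, 0.1034, 0.133]
tool_rot: [0.708, 0.707, 0.0, 0.001]
ft_force: [1.2, -0.4, -1.4]
grip_width: 0.0869
grip_force: 0.0
time: 2.75
position: [0.5034, 0.1023, 0.1339]
tool_rot: [0.708, 0.707, 0.0, 0.0]
ft_force: [0.6, -0.1, -0.7]
grip_width: 0.0869
grip_force: 0.0
[315.07357867 113.57353477]
255 53
((57.603450775146484, 61.74137496948242), (10.584634780883789, 57.75124740600586), 21.801406860351562)
[[0.4886 0.1488]
 [0.505  0.1877]
 [0.5123 0.1849]
 [0.4961 0.1458]] c [0.5005068 0.1668072] [np.float64(0.008), np.float64(0.0422), np.float64(0.0078), np.float64(0.0423)]
```

View pics/c3.png

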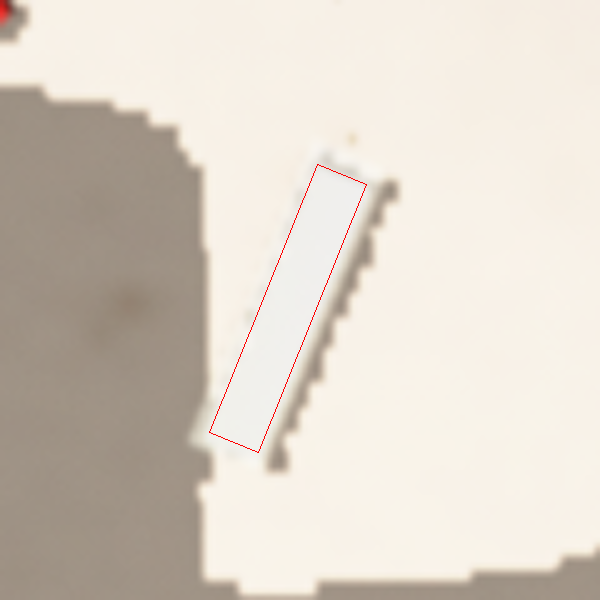

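The cuvette lies at crop (293,305), which gives a centre of about (0.501, 0.167) with its axis 22.7° off y. I'll move over it, turn by -67.3° and descend.

```bash
python3 -m pendant '[[[0.0322,-0.0012,0,0,0,0,1],[0.0323,-0.0013,0,0,0,0,1],[0,0,0.015,0,0,-9.6,1],[0,0,0.015,0,0,-9.6,1],[0,0,0.015,0,0,-9.6,1]]]'
python3 -m pendant '[[[0,0,0.015,0,0,-9.6,1],[0,0,0.01,0,0,-9.6,1],[0,0,0,0,0,-9.6,1],[0,0,0,0,0,-9.7,1],[0,0,0,0,0,0,1]]]'
python3 -m pendant '[[[0,0,0,0,0,0,1],[0,0,0,0,0,0,1],[0,0,0,0,0,0,1],[0,0,0,0,0,0,1],[0,0,0,0,0,0,1]]]'
python3 - <<'E'
from h import *
o=get_obs(); R=Rn.from_quat(o["tool_rot"]).as_matrix(); print(R.round(3),o["position"]); p=np.array(o["position"])
a=np.radians(22.7); d=np.array([.501,.167,.0145])-p; print("tool shift",(R.T@d).round(4),"yaw",np.degrees(np.arctan2(R[1,1],R[0,1])))
E
```

```text
time: 3.42
position: [0.5006, 0.1676, 0.0882]
tool_rot: [0.507, 0.862, 0.0, 0.0]
ft_force: [0.6, 0.6, 0.2]
grip_width: 0.0868
grip_force: 0.0
time: 4.05
position: [0.5006, 0.1674, 0.0636]
tool_rot: [0.198, 0.98, 0.0, 0.0]
ft_force: [0.3, -0.5, 0.0]
grip_width: 0.0869
grip_force: 0.0
time: 4.68
position: [0.5005, 0.1675, 0.0636]
tool_rot: [0.197, 0.98, 0.0, 0.0]
ft_force: [-0.6, 0.5, -0.3]
grip_width: 0.0874
grip_force: 0.0
[[-0.922  0.386  0.   ]
 [ 0.386  0.922  0.   ]
 [-0.     0.    -1.   ]] [0.50048198 0.16754808 0.0635754 ]
tool shift [-0.0007 -0.0003  0.0491] yaw 67.29098540683819
```

```bash
python3 -m pendant '[[[-0.0007,0,0.02,0,0,0,1],[0,0,0.017,0,0,0,1],[0,0,0.008,0,0,0,1],[0,0,0.004,0,0,0,1],[0,0,0,0,0,0,0.62]]]' 8
python3 -m pendant '[[[0,0,0,0,0,0,0.45],[0,0,0,0,0,0,0.45],[0,0,0,0,0,0,0.45],[0,0,0,0,0,0,0.45],[0,0,0,0,0,0,0.45]]]' 8
```

```text
time: 5.3
position: [0.5011, 0.1673, 0.0144]
tool_rot: [0.197, 0.98, -0.0, -0.0]
ft_force: [0.4, -0.5, 0.6]
grip_width: 0.0825
grip_force: 0.0
time: 5.92
position: [0.5012, 0.1673, 0.0147]
tool_rot: [0.197, 0.98, 0.0, 0.0]
ft_force: [0.6, 0.2, 1.2]
grip_width: 0.0477
grip_force: 8.0
```

```bash
python3 -m pendant '[[[0,0,-0.01,0,0,0,0.45],[0,0,-0.03,0,0,0,0.45],[0,0,-0.03,0,0,0,0.45],[0,0,-0.03,0,0,-7.1,0.45],[0,0,0,0,0,-7.15,0.45]]]'
python3 -m pendant '[[[-0.0087,-0.0215,0,0,0,0,0.45],[-0.0232,-0.0574,0,0,0,0,0.45],[-0.0232,-0.0574,0,0,0,0,0.45],[-0.0232,-0.0574,0,0,0,0,0.45],[-0.0087,-0.0215,0,0,0,0,0.45]]]'
python3 -m pendant '[[[0,0,0,0,0,0,0.45],[0,0,0,0,0,0,0.45],[0,0,0,0,0,0,0.45],[0,0,0,0,0,0,0.45],[0,0,0,0,0,0,0.45]]]'
python3 - <<'E'
from h import *
w=save('wrist','w4')[0]; d=save('side','d4')[0]
c=d[120:260,220:400]; cv2.imwrite("pics/c4.png",np.vstack([cv2.resize(w,(480,300)),cv2.resize(c,(480,300),interpolation=cv2.INTER_CUBIC)])[...,::-1])
E
```

```text
time: 6.55
position: [0.5028, 0.1675, 0.1175]
tool_rot: [0.072, 0.997, 0.001, 0.003]
ft_force: [-0.2, -0.2, -0.2]
grip_width: 0.0482
grip_force: 8.0
time: 7.18
position: [0.5568, -0.0619, 0.1153]
tool_rot: [0.075, 0.997, -0.0, 0.001]
ft_force: [0.1, 0.8, -0.2]
grip_width: 0.0478
grip_force: 8.0
time: 7.8
position: [0.5555, -0.0576, 0.1146]
tool_rot: [0.073, 0.997, 0.0, -0.0]
ft_force: [-0.5, 1.2, -1.0]
grip_width: 0.0477
grip_force: 8.0
```

View pics/c4.png

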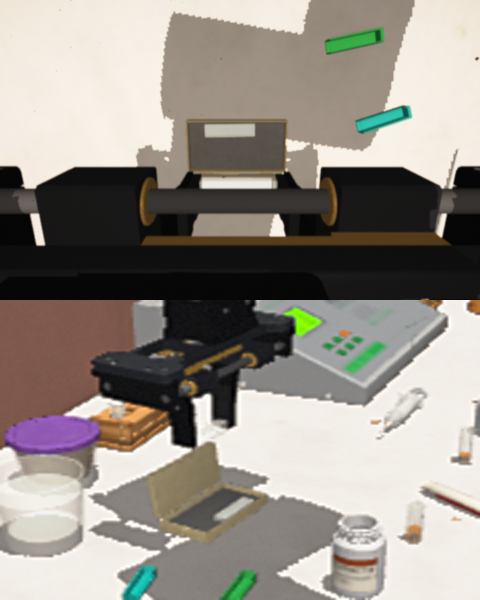

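The wrist view shows the tray's front rim at full-res about (250,160)–(381,160), with the held cuvette at (315,245) centred behind it. The side view shows the cuvette over the box and the box undisturbed. I'll work out the remaining offset.

Run:
```python
from h import *
im,K,R,t=load("w4"); c=im[140:245,230:400]; h=cv2.cvtColor(c,cv2.COLOR_RGB2HSV)
m=((h[...,1]>75)&(h[...,0]>12)&(h[...,0]<35)&(h[...,2]>60)).astype(np.uint8)
ys,xs=np.nonzero(m); k=ys<60; ys,xs=ys[k]+140,xs[k]+230
print(xs.min(),xs.max(),ys.min())
for r in (165,185): 
    z=xs[ys==r]; print(r,z.min(),z.max())
    print([ray((u,r),.014,K,R,t)[:2].round(4) for u in(z.min()-.5,z.max()+.5)])
y=np.radians(-8.45); M=np.array([[np.cos(y),np.sin(y)],[-np.sin(y),np.cos(y)]]); C=np.array([.5508,-.0578])
f=[]
for u in range(265,370,15):
    v=ys[xs==u].min()-.5; f.append((M@(ray((u,v),.014,K,R,t)[:2]-C)))
print("front edge box x (-.026):",np.round(f,4))
for r in (165,185):
    z=xs[ys==r]; print("sides (box y +-.049)",[ (M@(ray((u,r),.014,K,R,t)[:2]-C)).round(4) for u in(z.min()-.5,z.max()+.5)])
# held cuvette ends
row=im[244,240:400].astype(int).sum(1); print(row[::4])
o=get_obs(); print("TCP box",M@(np.array(o["position"][:2])-C))
```

```text
247 383 160
165 247 383
[array([ 0.5201, -0.1028]), array([ 0.5345, -0.0055])]
185 248 381
[array([ 0.5346, -0.1049]), array([ 0.5489, -0.0084])]
front edge box x (-.026): [[-0.0277 -0.0356]
 [-0.0277 -0.0248]
 [-0.0277 -0.0141]
 [-0.0277 -0.0034]
 [-0.0277  0.0073]
 [-0.0277  0.0181]
 [-0.0277  0.0288]]
sides (box y +-.049) [array([-0.0237, -0.049 ]), array([-0.0238,  0.0493])]
sides (box y +-.049) [array([-0.0091, -0.0489]), array([-0.0092,  0.0485])]
[297  24  21  32  45  36  67 513 696 698 698 697 699 699 698 698 699 697
 699 697 698 698 698 698 698 698 698 697 698 699 699 512 429  35  37  39
  26  24  24 379]
TCP box [0.00469792 0.00050335]
```

```bash
python3 -m pendant '[[[0,0,0.025,0,0,0,0.45],[0,0,0.025,0,0,0,0.45],[0,0,0.02,0,0,0,0.45],[0,0,0.01,0,0,0,0.45],[0,0,0.005,0,0,0,0.45]]]'
python3 -m pendant '[[[0,0,0.004,0,0,0,0.45],[0,0,0.004,0,0,0,0.45],[0,0,0.003,0,0,0,0.45],[0,0,0.001,0,0,0,0.45],[0,0,0,0,0,0,0.45]]]'
python3 - <<'E'
from h import *
d=save('side','d5')[0]; w=save('wrist','w5')[0]
y=np.radians(-8.45); M=np.array([[np.cos(y),np.sin(y)],[-np.sin(y),np.cos(y)]])
o=get_obs(); print(o["position"],o["ft_force"],o["moment"],"box",M@(np.array(o["position"][:2])-[.5508,-.0578]))
E
```

```text
time: 8.52
position: [0.5555, -0.0584, 0.0292]
tool_rot: [0.074, 0.997, 0.0, -0.0]
ft_force: [0.5, 0.2, -1.3]
grip_width: 0.0478
grip_force: 8.0
time: 9.15
position: [0.5556, -0.0584, 0.0176]
tool_rot: [0.074, 0.997, -0.0, 0.0]
ft_force: [-0.1, 0.4, -0.2]
grip_width: 0.0478
grip_force: 8.0
[ 0.55566914 -0.05843631  0.01769841] [-0.05156649 -0.36717664 -0.64988072] [0.10543744 0.07184253 0.0359842 ] box [4.90978734e-03 8.61000530e-05]
```

```bash
python3 -m pendant '[[[0,0,0.0006,0,0,0,0.45],[0,0,0.0006,0,0,0,0.45],[0,0,0,0,0,0,0.45],[0,0,0,0,0,0,0.58],[0,0,0,0,0,0,0.61]]]'
python3 -m pendant '[[[0,0,0,0,0,0,0.61],[0,0,0,0,0,0,0.61],[0,0,-0.003,0,0,0,0.61],[0,0,-0.007,0,0,0,0.61],[0,0,-0.015,0,0,0,0.61]]]'
python3 -m pendant '[[[0,0,-0.03,0,0,0,0.61],[0,0,-0.04,0,0,0,0.61],[0,0,-0.03,0,0,0,0.61],[0,0,0,0,0,0,0.61],[0,0,0,0,0,0,0.61]]]'
python3 - <<'E'
from h import *
w=save('wrist','w6')[0]; d=save('side','d6')[0]
c=d[170:250,255:345]; cv2.imwrite("pics/c6.png",np.vstack([cv2.resize(w,(480,300)),cv2.resize(c,(337,300),interpolation=cv2.INTER_CUBIC)[:,:].repeat(1,1) if False else cv2.copyMakeBorder(cv2.resize(c,(337,300),interpolation=cv2.INTER_CUBIC),0,0,0,143,cv2.BORDER_CONSTANT)])[...,::-1])
E
```

```text
time: 9.88
position: [0.5555, -0.0584, 0.0161]
tool_rot: [0.074, 0.997, 0.0, -0.0]
ft_force: [0.1, 0.0, -0.3]
grip_width: 0.052
grip_force: 0.0
time: 10.5
position: [0.5552, -0.0583, 0.0418]
tool_rot: [0.074, 0.997, 0.0, -0.001]
ft_force: [0.4, -0.2, 0.5]
grip_width: 0.0531
grip_force: 0.0
time: 11.12
position: [0.555, -0.0582, 0.1414]
tool_rot: [0.074, 0.997, 0.0, -0.0]
ft_force: [0.1, 1.3, 0.0]
grip_width: 0.053
grip_force: 0.0
```

View pics/c6.png

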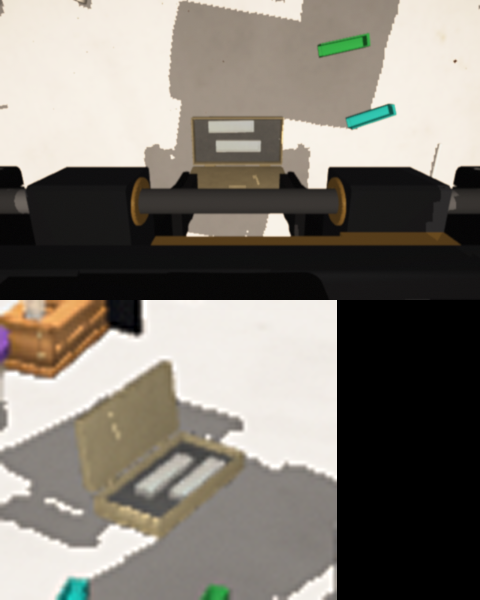

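Both cuvettes lie side by side in the tray (wrist half-scale 231,127 and 238,146), and the box hasn't moved. I'll check the clearance behind the lid before swinging it.

```bash
python3 - <<'E'
from h import *
im,K,R,t=load("d0")
for p,z in(((258,187),.0),((291,170),.03),((275,187),0),((240,180),.07),((258,160),.06)): print(p,ray(p,z,K,R,t).round(3))
im,K,R,t=load("w6")
y=np.radians(-8.45); M=np.array([[np.cos(y),np.sin(y)],[-np.sin(y),np.cos(y)]]); C=np.array([.5508,-.0578])
for n,q,z in(("front",(317,156),.014),("stored",(309,169),.015),("placed",(317,194),.015)): print(n,(M@(ray(q,z,K,R,t)[:2]-C)).round(4))
E
python3 -m pendant '[[[-0.01,0,0,0,0,0,0],[-0.016,0,0,0,0,0,0],[-0.016,0,0,0,0,0,0],[-0.012,0,0,0,0,0,0],[-0.003,0,0,0,0,0,0]]]' 10
```

```text
(258, 187) [ 0.743 -0.175  0.   ]
(291, 170) [ 0.678 -0.257  0.03 ]
(275, 187) [ 0.698 -0.194  0.   ]
(240, 180) [ 0.729 -0.076  0.07 ]
(258, 160) [ 0.768 -0.224  0.06 ]
front [-0.0274  0.0009]
stored [-0.0172 -0.0055]
placed [0.0031 0.0009]
time: 11.85
position: [0.6127, -0.067, 0.1408]
tool_rot: [0.074, 0.997, 0.0, -0.0]
ft_force: [-0.3, 0.3, -0.1]
grip_width: 0.0108
grip_force: 0.0
```

```bash
python3 -m pendant '[[[0,0,0.025,0,0,0,0],[0,0,0.025,0,0,0,0],[0,0,0.017,0,0,0,0],[0,0,0.005,0,0,0,0],[0,0,0,0,0,0,0]]]'
cat > arc.py <<'E'
from h import *
y=np.radians(-8.45); M=np.array([[np.cos(y),np.sin(y)],[-np.sin(y),np.cos(y)]]); C=np.array([.5495,-.0576])
o=get_obs(); b=M@(np.array(o["position"][:2])-C)*1000; z=o["position"][2]*1000; print("TCP box mm",b.round(1),z.round(1),o["ft_force"])
E
python3 - <<'E'
import arc
from arc import *
r=44; th=np.linspace(1.57,0.07,26); P=np.c_[27-r*np.cos(th)+7*np.sin(th)+9.5,15+r*np.sin(th)+7*np.cos(th)+11]
print(P[0]); print(np.c_[th[1:],P[1:],-np.diff(P,axis=0)].round(2))
E
```

```text
time: 12.48
position: [0.612, -0.0668, 0.0694]
tool_rot: [0.074, 0.997, 0.0, -0.0]
ft_force: [-0.4, -0.1, 0.9]
grip_width: 0.0004
grip_force: 0.0
TCP box mm [63.2  0.1] 69.4 [-0.41772648 -0.05300531  0.8874317 ]
[43.46495941 70.00556034]
[[ 1.510e+00  4.081e+01  7.034e+01  2.650e+00 -3.400e-01]
 [ 1.450e+00  3.815e+01  7.052e+01  2.670e+00 -1.800e-01]
 [ 1.390e+00  3.547e+01  7.054e+01  2.670e+00 -2.000e-02]
 [ 1.330e+00  3.281e+01  7.040e+01  2.670e+00  1.400e-01]
 [ 1.270e+00  3.015e+01  7.010e+01  2.660e+00  3.000e-01]
 [ 1.210e+00  2.752e+01  6.964e+01  2.630e+00  4.600e-01]
 [ 1.150e+00  2.492e+01  6.902e+01  2.600e+00  6.200e-01]
 [ 1.090e+00  2.236e+01  6.825e+01  2.560e+00  7.700e-01]
 [ 1.030e+00  1.985e+01  6.732e+01  2.510e+00  9.200e-01]
 [ 9.700e-01  1.740e+01  6.625e+01  2.450e+00  1.070e+00]
 [ 9.100e-01  1.502e+01  6.503e+01  2.380e+00  1.220e+00]
 [ 8.500e-01  1.272e+01  6.368e+01  2.300e+00  1.360e+00]
 [ 7.900e-01  1.050e+01  6.218e+01  2.220e+00  1.490e+00]
 [ 7.300e-01  8.380e+00  6.056e+01  2.120e+00  1.620e+00]
 [ 6.700e-01  6.360e+00  5.881e+01  2.020e+00  1.750e+00]
 [ 6.100e-01  4.450e+00  5.694e+01  1.910e+00  1.870e+00]
 [ 5.500e-01  2.650e+00  5.497e+01  1.800e+00  1.980e+00]
 [ 4.900e-01  9.700e-01  5.288e+01  1.680e+00  2.080e+00]
 [ 4.300e-01 -5.800e-01  5.071e+01  1.550e+00  2.180e+00]
 [ 3.700e-01 -1.990e+00  4.844e+01  1.410e+00  2.270e+00]
 [ 3.100e-01 -3.270e+00  4.609e+01  1.280e+00  2.350e+00]
 [ 2.500e-01 -4.400e+00  4.367e+01  1.130e+00  2.420e+00]
 [ 1.900e-01 -5.390e+00  4.118e+01  9.900e-01  2.480e+00]
 [ 1.300e-01 -6.220e+00  3.864e+01  8.400e-01  2.540e+00]
 [ 7.000e-02 -6.900e+00  3.606e+01  6.800e-01  2.580e+00]]
```

```bash
python3 -m pendant '[[[0.003,0,0,0,0,0,0],[0.003,0,0,0,0,0,0],[0.003,0,0,0,0,0,0],[0.0025,0,0,0,0,0,0],[0.0025,0,0,0,0,0,0]]]'
python3 -m pendant '[[[0.0027,0,0,0,0,0,0],[0.0027,0,0,0,0,0,0],[0.0027,0,0,0,0,0,0],[0.0027,0,-0.0005,0,0,0,0],[0.0027,0,-0.0005,0,0,0,0]]]'
python3 arc.py
```

```text
time: 13.1
position: [0.5981, -0.0647, 0.0695]
tool_rot: [0.074, 0.997, -0.0, 0.0]
ft_force: [0.7, -0.1, 0.4]
grip_width: 0.0007
grip_force: 0.2
time: 13.72
position: [0.5845, -0.0627, 0.0703]
tool_rot: [0.074, 0.997, 0.0, -0.0]
ft_force: [1.1, -0.4, -0.3]
grip_width: 0.0006
grip_force: 0.3
TCP box mm [35.3  0.1] 70.3 [ 1.14320821 -0.39535387 -0.32880728]
```

Run:
```python
from h import *
d=save('side','d7')[0]; s=save('wrist','w7')[0]
c=d[150:260,230:370]; cv2.imwrite("pics/c7.png",np.hstack([cv2.resize(c,(560,440),interpolation=cv2.INTER_CUBIC)])[...,::-1])
```

```text
(no output)
```

View pics/c7.png

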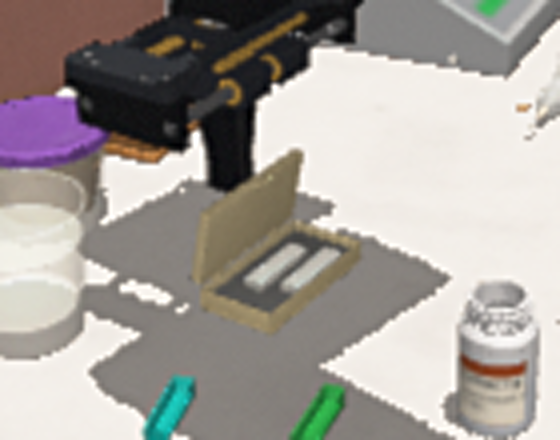

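The side view shows the finger behind the lid, which is now tilting over past upright. The box is still in place with both cuvettes in it, so I'll continue the arc.

```bash
python3 -m pendant '[[[0.0027,0,0.0001,0,0,0,0],[0.0026,0,0.0003,0,0,0,0],[0.0026,0,0.0005,0,0,0,0],[0.0026,0,0.0006,0,0,0,0],[0.0026,0,0.0008,0,0,0,0]]]'
python3 -m pendant '[[[0.0025,0,0.0009,0,0,0,0],[0.0025,0,0.0011,0,0,0,0],[0.0024,0,0.0012,0,0,0,0],[0.0023,0,0.0014,0,0,0,0],[0.0022,0,0.0015,0,0,0,0]]]'
python3 arc.py
python3 - <<'E'
from h import *
save('wrist','w8')
E
```

```text
time: 14.45
position: [0.5716, -0.0608, 0.068]
tool_rot: [0.074, 0.997, -0.0, 0.0]
ft_force: [0.4, -0.2, 0.3]
grip_width: 0.0005
grip_force: 0.3
time: 15.08
position: [0.5599, -0.059, 0.0619]
tool_rot: [0.074, 0.997, -0.0, 0.0]
ft_force: [0.9, -0.0, -0.1]
grip_width: 0.0004
grip_force: 0.2
TCP box mm [10.5  0.1] 61.9 [ 0.89301245 -0.02385149 -0.13214882]
```

```bash
python3 -m pendant '[[[0.0021,0,0.0016,0,0,0,0],[0.002,0,0.0018,0,0,0,0],[0.0019,0,0.0019,0,0,0,0],[0.0018,0,0.002,0,0,0,0],[0.0017,0,0.0021,0,0,0,0]]]'
python3 -m pendant '[[[0.0016,0,0.0022,0,0,0,0],[0.0014,0,0.0023,0,0,0,0],[0.0013,0,0.0023,0,0,0,0],[0.0011,0,0.0024,0,0,0,0],[0.001,0,0.0025,0,0,0,0]]]'
python3 arc.py
python3 - <<'E'
from h import *
y=np.radians(-8.45); M=np.array([[np.cos(y),np.sin(y)],[-np.sin(y),np.cos(y)]]); C=np.array([.5495,-.0576])
im,K,R,t=save('wrist','w9'); save('side','d9')
h=cv2.cvtColor(im,cv2.COLOR_RGB2HSV)
m=((h[...,1]>75)&(h[...,0]>12)&(h[...,0]<35)&(h[...,2]>60)).astype(np.uint8); m[230:]=0
n,l,s,c=cv2.connectedComponentsWithStats(m); i=1+s[1:,4].argmax(); print(s[i],c[i])
x,yy,w,hh=s[i][:4]; print("front row as z=.014",(M@(ray((x+w/2,yy),.014,K,R,t)[:2]-C)).round(4),"z=.02",(M@(ray((x+w/2,yy),.02,K,R,t)[:2]-C)).round(4))
E
```

```text
time: 15.75
position: [0.5505, -0.0576, 0.0524]
tool_rot: [0.074, 0.997, 0.0, 0.0]
ft_force: [-0.2, -0.2, -0.1]
grip_width: 0.0004
grip_force: 0.3
time: 16.38
position: [0.5443, -0.0567, 0.0407]
tool_rot: [0.074, 0.997, -0.0, 0.0]
ft_force: [0.2, 0.6, 0.4]
grip_width: 0.0007
grip_force: 0.2
TCP box mm [-5.3  0.1] 40.7 [0.24550413 0.61000283 0.40875986]
[ 216  196  200   34 4948] [316.25747777 210.6305578 ]
front row as z=.014 [-0.0282  0.0004] z=.02 [-0.0296  0.0005]
```

```bash
python3 -m pendant '[[[0.0008,0,0.0025,0,0,0,0],[0.0007,0,0.0026,0,0,0,0],[0,0,0.0015,0,0,0,0],[0,0,0.001,0,0,0,0],[0,0,0,0,0,0,0]]]'
python3 arc.py
```

```text
time: 17.1
position: [0.5425, -0.0564, 0.0338]
tool_rot: [0.074, 0.997, 0.0, -0.0]
ft_force: [-2.0, -0.6, 5.2]
grip_width: 0.0005
grip_force: 2.7
TCP box mm [-7.1  0.2] 33.8 [-1.96808557 -0.55876707  5.18911046]
```

```bash
python3 -m pendant '[[[0,0,-0.004,0,0,0,0],[0.005,0,0,0,0,0,0],[0.005,0,0,0,0,0,0],[0,0,0.002,0,0,0,0],[0,0,0.0015,0,0,0,0]]]'
python3 -m pendant '[[[0,0,0.0005,0,0,0,0],[0,0,0.0003,0,0,0,0],[0,0,0,0,0,0,0],[0,0,0,0,0,0,0],[0,0,0,0,0,0,0]]]'
python3 arc.py
```

```text
time: 17.73
position: [0.5327, -0.055, 0.0336]
tool_rot: [0.074, 0.997, 0.0, -0.0]
ft_force: [-1.3, 0.6, 14.0]
grip_width: 0.0001
grip_force: 7.1
time: 18.35
position: [0.5327, -0.055, 0.0337]
tool_rot: [0.074, 0.997, -0.0, -0.0]
ft_force: [-2.7, 0.2, 7.5]
grip_width: 0.0004
grip_force: 4.0
TCP box mm [-17.    0.1] 33.7 [-2.74533099  0.1651655   7.46062312]
```

```bash
python3 -m pendant '[[[0,0,-0.01,0,0,0,0],[0,0,-0.04,0,0,0,0.5],[0,0,-0.04,0,0,0,1],[-0.02,0,-0.03,0,0,0,1],[-0.02,0,0,0,0,0,1]]]'
python3 -m pendant '[[[0,0,0,0,0,0,1],[0,0,0,0,0,0,1],[0,0,0,0,0,0,1],[0,0,0,0,0,0,1],[0,0,0,0,0,0,1]]]'
python3 - <<'E'
from h import *
im,K,R,t=save('wrist','w10'); d=save('side','d10')[0]
c=d[170:250,255:345]; v=im[130:260,210:420]; cv2.imwrite("pics/c10.png",np.hstack([cv2.resize(v,(485,300),interpolation=cv2.INTER_CUBIC),cv2.resize(c,(300,300),interpolation=cv2.INTER_CUBIC)])[...,::-1])
E
python3 arc.py
```

```text
time: 18.98
position: [0.5749, -0.0615, 0.1564]
tool_rot: [0.074, 0.997, -0.001, 0.003]
ft_force: [-0.2, 0.2, 0.0]
grip_width: 0.0324
grip_force: 0.0
time: 19.6
position: [0.5721, -0.0608, 0.1528]
tool_rot: [0.074, 0.997, 0.0, -0.0]
ft_force: [-0.6, -0.5, 0.1]
grip_width: 0.0819
grip_force: 0.0
TCP box mm [23.1  0.1] 152.8 [-0.44260201 -0.01635116  0.13756533]
```

View pics/c10.png

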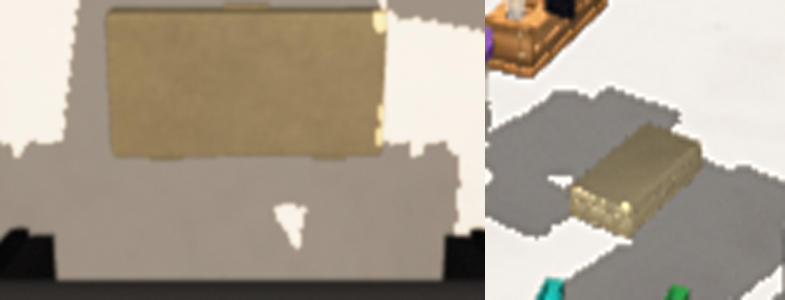

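The wrist crop shows the box fully shut and flat: top corners (107,12), (387,12), (113,156), (383,156), with a thin front tab at the centre. The side view agrees. Next I'll compute the box pose.

Run:
```python
from h import *
im,K,R,t=load("w10"); q=lambda p:ray((210+p[0]*210/485,130+p[1]*130/300),.022,K,R,t)[:2]
P=[q(p) for p in((107,12),(387,12),(113,156),(383,156))]; print(np.round(P,4),"C",np.mean(P,0))
print([np.linalg.norm(P[a]-P[b]).round(4) for a,b in((0,1),(2,3),(0,2),(1,3))])
for a,b in((0,1),(2,3)): d=P[b]-P[a]; print("yaw",np.degrees(np.arctan2(-d[0],d[1])))
C=np.mean(P,0); o=get_obs(); print("world d",C-np.array(o["position"][:2]), "dz",.0135-o["position"][2])
Rt=Rn.from_quat(o["tool_rot"]).as_matrix(); d=np.array([*C,.0135])-o["position"]; print("tool d",Rt.T@d)
```

```text
[[ 0.518  -0.1004]
 [ 0.5321 -0.006 ]
 [ 0.568  -0.1078]
 [ 0.5822 -0.0128]] C [ 0.55010585 -0.05672672]
[np.float64(0.0955), np.float64(0.0961), np.float64(0.0505), np.float64(0.0505)]
yaw -8.492666617062172
yaw -8.48841395475111
world d [-0.02224146  0.00412592] dz -0.13934337584540019
tool d [0.02257272 0.00080463 0.13934887]
```

```bash
python3 - <<'E'
from h import *
for n in("w0","d0","w2"):
    im,K,R,t=load(n); h=cv2.cvtColor(im,cv2.COLOR_RGB2HSV); m=((h[...,0]>125)&(h[...,0]<160)&(h[...,1]>100)).astype(np.uint8)
    k=cv2.connectedComponentsWithStats(m); i=1+k[2][1:,4].argmax(); x,y,w,hh,a=k[2][i]; print(n,k[2][i],"left",ray((x,y+hh/2),.07,K,R,t).round(3),"ctr",ray((x+w/2,y+hh/2),.07,K,R,t).round(3))
E
python3 -m pendant '[[[0.0113,0.0004,0,0,0,0,1],[0.0113,0.0004,0,0,0,0,1],[0,0,0,0,0,10,1],[0,0,0,0,0,10,1],[0,0,0,0,0,10,1]]]'
python3 -m pendant '[[[0,0,0,0,0,10,1],[0,0,0,0,0,10,1],[0,0,0,0,0,10,1],[0,0,0.01,0,0,10,1],[0,0,0.01,0,0,10,1]]]'
python3 -m pendant '[[[0,0,0.02,0,0,10,1],[0,0,0.02,0,0,0,1],[0,0,0,0,0,0,1],[0,0,0,0,0,0,1],[0,0,0,0,0,0,1]]]'
python3 - <<'E'
from h import *
o=get_obs(); Rt=Rn.from_quat(o["tool_rot"]).as_matrix(); d=np.array([.5498,-.0568,.0135])-o["position"]; print("tool d",Rt.T@d,"yaw",np.degrees(np.arctan2(Rt[1,1],Rt[0,1])))
E
```

```text
w0 [ 381  214   91   38 2003] left [ 0.684 -0.043  0.07 ] ctr [ 0.727 -0.043  0.07 ]
d0 [222 174  35  18 496] left [ 0.761 -0.044  0.07 ] ctr [ 0.72  -0.062  0.07 ]
w2 [ 451   65  105  103 8400] left [ 0.681 -0.07   0.07 ] ctr [ 0.727 -0.07   0.07 ]
time: 20.32
position: [0.5491, -0.0565, 0.153]
tool_rot: [0.332, 0.943, -0.0, -0.0]
ft_force: [-0.2, -0.2, -0.0]
grip_width: 0.087
grip_force: 0.0
time: 20.95
position: [0.5493, -0.0565, 0.1329]
tool_rot: [0.7, 0.715, -0.0, -0.0]
ft_force: [-0.1, 0.0, -0.0]
grip_width: 0.0871
grip_force: 0.0
time: 21.58
position: [0.5507, -0.0569, 0.0939]
tool_rot: [0.757, 0.653, 0.0, 0.001]
ft_force: [-0.2, -0.2, -0.2]
grip_width: 0.0873
grip_force: 0.0
tool d [ 1.15135096e-05 -1.03344557e-03  8.03623545e-02] yaw -8.446366888843222
```

```bash
python3 -m pendant '[[[0,-0.001,0.02,0,0,0,1],[0,0,0.025,0,0,0,1],[0,0,0.02,0,0,0,1],[0,0,0.01,0,0,0,1],[0,0,0.005,0,0,0,1]]]' 5
python3 -m pendant '[[[0,0,0,0,0,0,0.7],[0,0,0,0,0,0,0.65],[0,0,0,0,0,0,0.6],[0,0,0,0,0,0,0.5],[0,0,0,0,0,0,0.5]]]' 5
python3 -m pendant '[[[0,0,0,0,0,0,0.5],[0,0,0,0,0,0,0.5],[0,0,0,0,0,0,0.5],[0,0,0,0,0,0,0.5],[0,0,0,0,0,0,0.5]]]' 30
```

```text
time: 22.2
position: [0.5495, -0.0567, 0.013]
tool_rot: [0.757, 0.653, 0.0, 0.0]
ft_force: [0.2, -0.0, -0.3]
grip_width: 0.0871
grip_force: 0.0
time: 22.82
position: [0.5494, -0.0567, 0.0132]
tool_rot: [0.757, 0.653, 0.0, 0.0]
ft_force: [-0.2, -0.7, 1.4]
grip_width: 0.0527
grip_force: 5.0
time: 23.45
position: [0.5494, -0.0567, 0.0132]
tool_rot: [0.757, 0.653, 0.0, 0.0]
ft_force: [-0.7, 0.1, 5.1]
grip_width: 0.0521
grip_force: 30.0
```

Gripped at 52 mm, so both flush sides are held. Now a slow, level lift.

```bash
python3 -m pendant '[[[0,0,-0.002,0,0,0,0.5],[0,0,-0.004,0,0,0,0.5],[0,0,-0.006,0,0,0,0.5],[0,0,-0.008,0,0,0,0.5],[0,0,-0.01,0,0,0,0.5]]]' 35
python3 -m pendant '[[[0,0,-0.012,0,0,0,0.5],[0,0,-0.012,0,0,0,0.5],[0,0,-0.012,0,0,0,0.5],[0,0,-0.012,0,0,0,0.5],[0,0,-0.012,0,0,0,0.5]]]'
python3 -m pendant '[[[0,0,-0.012,0,0,0,0.5],[0,0,-0.012,0,0,0,0.5],[0,0,-0.01,0,0,0,0.5],[0,0,-0.006,0,0,0,0.5],[0,0,-0.003,0,0,0,0.5]]]'
python3 -m pendant '[[[0,0,0,0,0,0,0.5],[0,0,0,0,0,0,0.5],[0,0,0,0,0,0,0.5],[0,0,0,0,0,0,0.5],[0,0,0,0,0,0,0.5]]]'
python3 - <<'E'
from h import *
o=get_obs(); print(o["position"],o["ft_force"],o["moment"],np.abs(o["joint_velocities"]).max())
d=save('side','d11')[0]; w=save('wrist','w11')[0]; s=save('scene','s11')[0]
cv2.imwrite("pics/c11.png",np.hstack([cv2.resize(d[100:260,210:400],(450,380),interpolation=cv2.INTER_CUBIC),cv2.resize(s[110:270,240:390],(350,380),interpolation=cv2.INTER_CUBIC)])[...,::-1])
E
```

```text
time: 24.08
position: [0.5492, -0.0566, 0.0435]
tool_rot: [0.757, 0.653, -0.0, -0.0]
ft_force: [0.9, 0.3, -1.3]
grip_width: 0.0522
grip_force: 35.0
time: 24.7
position: [0.5492, -0.0566, 0.1038]
tool_rot: [0.757, 0.653, 0.0, 0.0]
ft_force: [0.5, 0.2, -2.2]
grip_width: 0.0516
grip_force: 35.0
time: 25.32
position: [0.5493, -0.0567, 0.1463]
tool_rot: [0.757, 0.653, 0.0, 0.0]
ft_force: [1.3, 0.3, -0.9]
grip_width: 0.0517
grip_force: 35.0
time: 25.95
position: [0.5492, -0.0566, 0.1458]
tool_rot: [0.757, 0.653, -0.0, -0.0]
ft_force: [-0.1, -0.7, -2.9]
grip_width: 0.052
grip_force: 35.0
[ 0.54921614 -0.05663209  0.1458284 ] [-0.14273134 -0.74259958 -2.85194489] [ 0.02288221 -0.06294712 -0.01807118] 0.000871088674627039
```

View pics/c11.png

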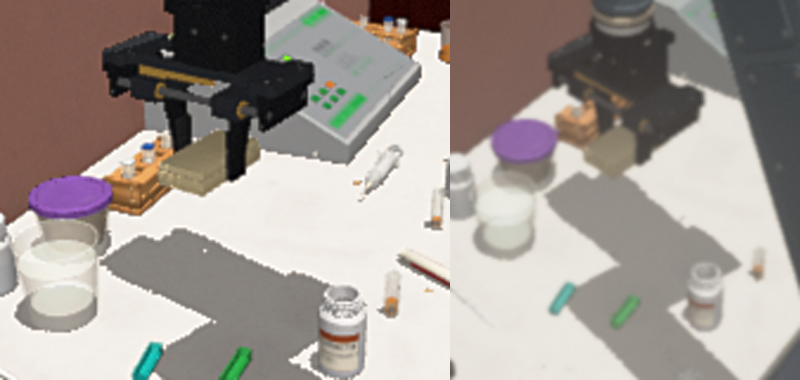

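The box is held shut and level (side crop 205,165), its underside about 13 cm up. Nothing is left on the table below it and the other things are undisturbed.

```bash
python3 -c "
from rig import hand_in
print(hand_in())"
```

```text
the job is handed in; nothing more can be done
None
```

The clean cuvette lies beside the stored one in the shut box, which the gripper holds level and still about 13 cm above the table; I handed the job in at about 26 s of the 72 s allowed, and no verdict came back.

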